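Hang the scale plate on the stand's spring-catch hook

TASK

Take the graduated scale plate out of its slotted block and hang it by its window on the hook of the stand, with the marked face outward (away from the post). Press it down past the spring roller until it sits fully home on the floor of the hook, never pressing with more than 20 N, then let go. Leave the flask, the amber bottle and the timer where they stand.

Things in the scene. Friction and masses are not known exactly. Their poses are not given: they have to be found in the camera images.
- gauge: Scale plate of bare aluminium, 10 mm thick (x), 60 wide (y), 206 high (z), about 150 g. Origin: centre of its bottom edge; z up. Marked face (dark graduation lines, two studs) looks along its own -x, plain back along +x. Starts upright in the holder's slot, underside 6 mm above the bench, turned up to 1.7 rad either way from facing the robot.
- gauge_face (a point): Point 50 mm out in front of the marked face: in the plate's frame (-55, 0, 30) mm. Tells which face is the marked one. Behind it the panel is solid, z 0 to 50 mm.
- gauge_tab (a point): Middle of the plate's grip tab, plate's frame (0, 0, 184) mm. The tab is 40 mm wide, 10 mm thick, z 161 to 206 mm. Grip its upper part: fingertips not below z 165 mm, or they meet the roller housing of the hook.
- gauge_bar (a point): Underside of the crossbar that hangs on the hook, plate's frame (0, 0, 136) mm. The bar is 9 mm high, 10 thick. Under it a window right through the plate, 24 mm wide (y), z 50 to 136 mm. Above it a groove in the back only, 5 mm deep, z 145 to 161 mm.
- holder: Fixed grey block 50 x 100 x 36 mm (x, y, z) with an upright slot 12 mm (x) by 64 mm (y), 30 mm deep, open at the top, in which the plate stands. Origin: centre of its underside, on the bench. Its axes are parallel to the plate's at the start.
- stand: Fixed stand: grey base 130 x 120 x 12 mm, a steel post 16 mm thick, 217 mm high, and a hook clamped to the post that points along the stand's own -x (within 0.25 rad of straight to the robot's side). Origin: on the post's axis at bench height; z up, x away from the robot.
- hook_mid (a point): Point in the stand's frame (-70, 0, 185) mm: in x and y the middle of the hook's saddle. THE HOOK'S TRUE HEIGHT IS NOT MEASURED: its saddle floor lies anywhere from 20 mm under to 20 mm over this point; find it by feel or sight. Over the floor is a gap 12 mm wide (x) for the 10 mm plate, 6 mm either side of this point.
- hook_tip (a point): Point in the stand's frame (-82, 0, 205) mm, on the hook's upturned tip at its nominal height (true: 20 mm either way). The tip bounds the gap in front: 12 mm thick (x), 14 wide (y), 20 high over the saddle floor, upper half leaning outward 0.35 rad as lead-in. The arm below the floor is 14 mm wide; it reaches 10 mm under the floor at the tip, 26 mm at the back.
- hook_back (a point): Point in the stand's frame (-64, 0, 175) mm on the flat backplate that bounds the gap behind: 44 mm wide (y), from 44 mm under to 8 mm over the saddle floor, facing the stand's -x. Above it a roller housing, 30 mm wide, face flush with the backplate, 2 to 22 mm over the floor.
- hook_roller (a point): Point in the stand's frame (-60, 0, 198.5) mm: nominal centre of a steel roller (16 mm, axis y), 13.5 mm over the saddle floor. It stands 4 mm out of the housing into the gap; a 4 N spring (+0.6 N/mm) lets it yield along +x. A lowered crossbar meets it 18 to 21 mm above home, needs about 3 to 11 N to pass; then drags down until the roller enters the groove, 4 mm above home; the floor is rigid.
- flask_1: Bystander: glass volumetric flask, 60 mm bulb, 198 mm high, standing; origin at the centre of its underside.
- amber_bottle: Bystander: brown reagent bottle with black cap, 60 mm diameter, 125 mm high; origin at the centre of its underside.
- lab_timer: Bystander: white lab timer 62 x 62 x 21 mm lying on the bench; origin at the centre of its underside.
Mind the look-alikes: they are no part of the job. Of the things like the gauge, leave any that is purple; of the rest the smaller one is meant.

How it is judged:
By the outcome, as a careful person would: the job done as asked, in the order asked, and still so for the second after the job is handed in, with the robot touching nothing.
It also fails if it takes over 58 s, if anything falls off the work surface, if the arm or the gripper's body presses on something with over 40 N, if the wrist force passes 120 N, or if a joint passes its speed limit or range.

ROBOT

A 6-joint arm with a two-finger parallel gripper is mounted at the origin on a cart in front of the work surface, level with it; the furniture and walls round the work are solid. World frame = base frame: x ahead of the robot, y to its left, z up, the work surface at z = 0. Lengths are in m, angles in rad, forces in N, time in s.
With the tool pointing down it reaches from about 0.275 to 1 m from the base axis. Payload 8.4 kg.
Tool frame: the origin (TCP) lies at the centre of the arm's flange, where the gripper is bolted on; the fingertips stand 173 mm ahead of it and the grasp point (between the pads) lies 155 mm ahead of it; y points along the fingers, z is the direction in which the jaws open and shut, and the axes are right-handed (so a half turn about y gives the same grasp; the last joint's range is limited). The gripper opens to 85 mm and grips with 20 to 120 N. Pads are 22 mm wide; open, the fingers measure 114 mm over their backs; the gripper's body (76 mm by 85 mm) begins 54 mm behind the grasp point. The pads swing forward as they close: fully open they stand 13 mm farther back than shut.
Start: joints at [1.174, 0.353, 1.633, -0, 1.155, -0.002], TCP at [0.24, 0.577, 0.405] pointing down, gripper open.
Joint ranges: [-2.63, 2.63], [-0.92, 2.1], [0.06, 2.66], [-1.3, 4.44], [0, 2.69], [-3.02, 3.02]. Speed limits (rad/s): [2.22, 2.22, 2.79, 3.14, 3.14, 3.14].

INTERFACE

Orientations are given as a 3x3 rotation matrix whose columns are the frame's x, y, z axes.
In Python, from rig import ctrl gives the robot as it stands. The module is installed in compiled form; this text tells all that it offers.
- The arm moves only by the tool servo_tool, never from a script. Its argument "plan" is a list that holds one entry, the list of rows, each a list of 7 numbers: the turn, a rotation vector about the world's x, y, z in rad, then the shift along the world's x, y, z in mm, then the opening in per cent of the stroke, from 0 (shut) to 100 (fully open). In form: [[[wx, wy, wz, x, y, z, hand], ...]]. A call has 1 to 8 rows; each row shifts and turns the commanded pose from where the row before left it; what a row does not reach is not made up. A row lasts 1/12 s, in which the tool goes at most 41.7 mm and 7.16 degrees, less where a joint would pass 70% of its speed; a pose out of reach is approached as far as the arm can. A call with a gripper value outside its range is refused whole. The fingers move at their own pace and stop on an object; "squeeze" is the grip in N (left out, the last holds). Time passes only in rows, so rows that do not move let the fingers close. It gives the time, the measured TCP pose, the force and the opening at its end, in the units of the state.
- ctrl.sense(): the state, without advancing time (a new reading comes with each control period).
- ctrl.get_image(name): name is "side" or "top" or "wrist"; returns (picture, depth): 420x560x3 uint8, blue, green, red; 420x560 float32, m along the optical axis (not along the pixel's ray), 0 where there is no reading.
- ctrl.camera_params(name): a dict with "fov_y" (degrees; the focal length in pixels is half the picture's height over the tangent of half this angle, whatever the lens; pixels are square), "cx", "cy" (the principal point, pixels), "D" ([k1, k2, p1, p2, k3] as OpenCV has them; the pictures are not rectified), "rvec" (rotation vector, rad) and "tvec" (3), from world to camera coordinates, as OpenCV has them; the wrist camera has in their place "T_tool_cam" (4x4, takes a point from camera to tool coordinates, whose origin is the TCP and whose axes are the tool frame's). Camera axes: x right, y down, z forward; pixel columns grow to the right and rows downward; lengths in m; the calibration is good to about 2 mm. A picture is of the moment at which its call begins: read the wrist's pose just before it. camera_params takes no time and is no camera call.
- ctrl.finish_job(): hands the job in, once; it reports no verdict.
The state is a dict: "time": time; "joint_pos": joint angles; "joint_vel": joint speeds; "joint_torque": joint torques, N m; "eef_pos": TCP position; "orientation": TCP orientation; "wrist_force": force on the tool from outside, world axes, zero at the start; "ft_torque": the same for the moment, N m; "grip_width": finger opening in m.
Only numpy, scipy, OpenCV 4.12 (cv2) and the standard library are available. Lean on these libraries where they do the work, as an engineer would, in place of code of your own. Each camera call takes 0.05 s, during which the arm holds its last target. There are 200 camera calls.

## Working session

There is one attempt and no reset: what is moved stays moved. The work goes in short steps, Python scripts to look and compute and a tool call to move; the robot and the scene stay as the last step left them, time stands still between calls to the robot, and variables do not carry over. Pictures are saved under pics/ and viewed, about 8 in all and at most 12, crops included, and the job is handed in when it is done.

Besides the shell and the picture viewer there is one more tool, called by a JSON object that holds its "method" and its "body", one argument or row to a line. servo_tool: Moves the arm, as the interface text tells. Its arguments: {"type":"object","properties":{"plan":{"type":"array"},"squeeze":{"type":"number"}},"required":["plan"]}

```bash
mkdir -p pics; cat > h.py <<'E'
import numpy as np, cv2
from rig import ctrl
def cam(n,s=None):
    p=ctrl.camera_params(n); f=210/np.tan(np.radians(p['fov_y'])/2)
    K=np.array([[f,0,p['cx']],[0,f,p['cy']],[0,0,1]]); D=np.array(p['D'],float)
    if 'rvec' in p:
        R=cv2.Rodrigues(np.array(p['rvec'],float))[0]; t=np.array(p['tvec'],float).ravel()
        return K,D,R.T,-R.T@t
    s=s or ctrl.sense(); T=np.array(p['T_tool_cam']); Ro=np.array(s['orientation']); 
    return K,D,Ro@T[:3,:3],Ro@T[:3,3]+np.array(s['eef_pos'])
def pts(c,uv,d):
    """pixels + depth -> world"""
    K,D,R,o=c
    n=cv2.undistortPoints(np.array(uv,float).reshape(-1,1,2),K,D)[:,0]
    r=np.c_[n,np.ones(len(n))]
    return (r*np.array(d,float).reshape(-1,1))@R.T+o
def proj(c,P):
    K,D,R,o=c; q=(np.array(P,float).reshape(-1,3)-o)@R
    return cv2.projectPoints(q,np.zeros(3),np.zeros(3),K,D)[0][:,0]
def cloud(c,dep):
    v,u=np.mgrid[:420,:560]
    return pts(c,np.c_[u.ravel(),v.ravel()],dep.ravel()).reshape(420,560,3)
E
python3 - <<'E'
from h import *
s=ctrl.sense(); print(s)
for n in ['side','top','wrist']:
    c=cam(n,s); im,d=ctrl.get_image(n); cv2.imwrite(f'pics/{n}0.png',im); np.savez(f'{n}0.npz',im=im,d=d,R=c[2],o=c[3]); print(n,c[3],c[2][:,2],c[0][0,0],(d>0).mean())
E
```

```text
{'time': 0.0, 'joint_pos': array([ 1.17360482e+00,  3.53669888e-01,  1.63415877e+00, -2.50999696e-05,
        1.15519211e+00, -2.42742139e-03]), 'joint_vel': array([-0.00031823, -0.00062846,  0.00035451,  0.00078961,  0.00055794,
       -0.00045146]), 'joint_torque': array([ 1.96619312e-04, -6.05230665e+01, -3.42079496e+01,  3.13501105e-04,
        8.76655744e-03,  5.91375780e-06]), 'eef_pos': array([0.24029484, 0.57669839, 0.40393739]), 'orientation': array([[ 9.23091230e-01, -5.31259605e-04,  3.84580680e-01],
       [-3.84581046e-01, -1.32581457e-03,  9.23090278e-01],
       [ 1.94820914e-05, -9.99998980e-01, -1.42816018e-03]]), 'wrist_force': array([-9.28231869e-01, -4.64035993e-01, -2.37738196e-04]), 'ft_torque': array([-0.02426432, -0.0252923 , -0.0441381 ]), 'grip_width': 0.085435261426137}
side [ 0.90718112 -0.0393484   0.94704325] [-0.37541668  0.21395233 -0.90182411] 396.19401920424775 0.9958205782312926
top [0.48201072 0.14376823 0.98360592] [ 0.09323739  0.03213431 -0.99512521] 408.99000034962035 0.9962797619047619
wrist [0.17676933 0.60207896 0.37374275] [ 0.2460199  -0.10398361 -0.96367091] 352.00250266921887 0.9963392857142858
```

View pics/side0.png

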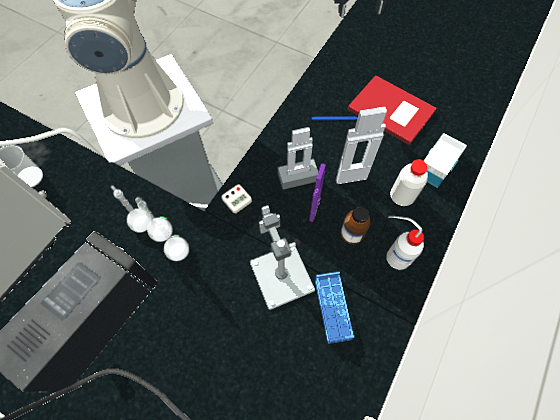

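View pics/top0.png

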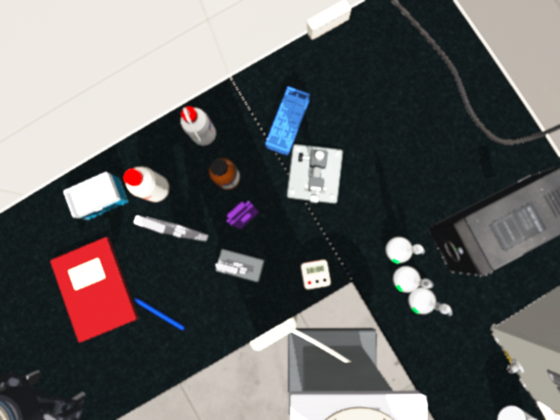

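The side view shows the target plate in its block at about (298,155). The larger look-alike is at (362,145) and the purple one at (317,192). The stand is at (282,260), with its hook toward (268,218), and the timer is at (236,198). In the top view the plate is at (240,265) and the stand at (315,172).

```bash
python3 - <<'E'
from h import *
A=np.load('side0.npz');B=np.load('top0.npz')
C1=cloud(cam('side'),A['d']);C2=cloud(cam('top'),B['d'])
def crop(im,u,v,w,h,k): return cv2.resize(im[v:v+h,u:u+w],None,fx=k,fy=k,interpolation=cv2.INTER_CUBIC)
a=crop(A['im'],265,115,66,80,6);b=crop(A['im'],240,190,66,80,6)
cv2.imwrite('pics/c1.png',np.hstack([a,b]))
np.set_printoptions(precision=3,suppress=True)
for nm,C,bx in [('side gauge',C1,(278,120,322,190)),('top gauge',C2,(210,245,268,285)),('side stand',C1,(245,200,318,310)),('top stand',C2,(285,140,345,205))]:
    u0,v0,u1,v1=bx; P=C[v0:v1,u0:u1].reshape(-1,3)
    for lo,hi in [(.03,.042),(.06,.2),(.2,.222),(.005,.02),(.16,.24)]:
        Q=P[(P[:,2]>lo)&(P[:,2]<hi)]
        if len(Q)>8:
            r=cv2.minAreaRect((Q[:,:2]*1000).astype(np.float32)); print(nm,lo,hi,len(Q),Q.mean(0),r)
    print(nm,'zmax',P[:,2].max(), P[:,2][np.argmax(P[:,2])])
E
```

```text
side gauge 0.03 0.042 456 [0.46  0.27  0.035] ((455.9856872558594, 274.2786865234375), (100.29037475585938, 52.896156311035156), 74.74720001220703)
side gauge 0.06 0.2 648 [0.47 0.27 0.14] ((515.1425170898438, 256.8271179199219), (60.65037536621094, 134.97213745117188), 73.40811157226562)
side gauge 0.2 0.222 161 [0.492 0.266 0.207] ((514.5235595703125, 257.0740966796875), (39.93503189086914, 134.15374755859375), 74.27728271484375)
side gauge 0.005 0.02 101 [0.473 0.259 0.012] ((470.62939453125, 257.29840087890625), (105.63046264648438, 44.5814323425293), 47.86927795410156)
side gauge 0.16 0.24 380 [0.488 0.266 0.192] ((511.78814697265625, 251.45797729492188), (59.04636764526367, 135.0946044921875), 68.06725311279297)
side gauge zmax 0.947043247938285 0.947043247938285
top gauge 0.03 0.042 617 [0.455 0.268 0.036] ((453.41290283203125, 274.6757507324219), (100.54488372802734, 50.27931594848633), 74.88326263427734)
top gauge 0.06 0.2 160 [0.454 0.266 0.139] ((453.5762939453125, 274.3241882324219), (60.09942626953125, 9.847026824951172), 74.69149017333984)
top gauge 0.2 0.222 123 [0.454
[... 1302 characters left out ...]
1453857422), (98.47538757324219, 24.784807205200195), 30.57713508605957)
top stand 0.06 0.2 498 [0.65  0.105 0.188] ((631.9087524414062, 109.12348937988281), (57.20158386230469, 104.2204360961914), 89.7452621459961)
top stand 0.2 0.222 339 [0.618 0.104 0.216] ((626.6859741210938, 107.2744369506836), (92.7576675415039, 41.92354202270508), 4.730010509490967)
top stand 0.005 0.02 1820 [0.671 0.098 0.011] ((678.3524780273438, 106.38072967529297), (141.83193969726562, 139.37562561035156), 82.17572021484375)
top stand 0.16 0.24 830 [0.637 0.104 0.2  ] ((631.9087524414062, 109.12348937988281), (57.20158386230469, 104.2204360961914), 89.7452621459961)
top stand zmax 0.98360591661455 0.98360591661455
```

View pics/c1.png

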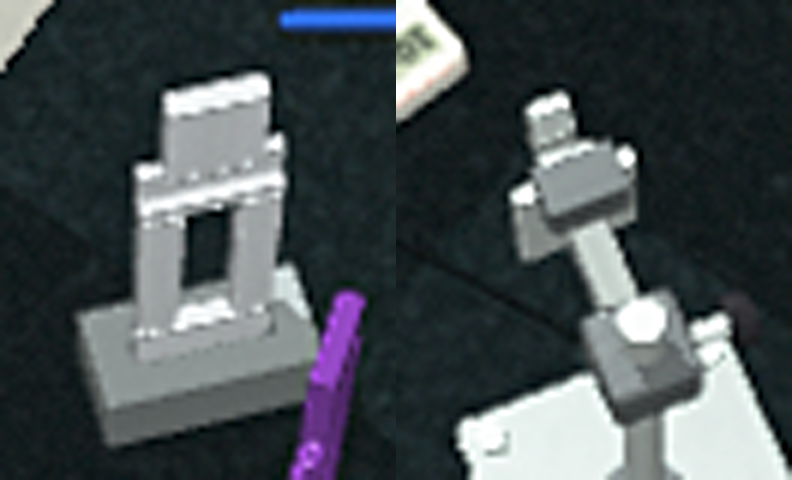

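The block plate's groove ledge faces the side camera, so the back points to +x and the marked face toward the robot. The plate's width axis is at 75°, so its yaw is about -0.26. Next I measure the stand's yaw and the hook.

```bash
python3 - <<'E'
from h import *
np.set_printoptions(precision=4,suppress=True,linewidth=150)
A=np.load('side0.npz');B=np.load('top0.npz')
for n,D,bx in [('top',B,(280,135,350,210)),('side',A,(240,195,320,312))]:
    C=cloud(cam(n),D['d']);u0,v0,u1,v1=bx;P=C[v0:v1,u0:u1];I=D['im'][v0:v1,u0:u1]
    m=((abs(P[...,2]-.012)<.004)&(I.mean(2)>130)).astype(np.uint8)
    k,l,st,_=cv2.connectedComponentsWithStats(m);j=1+np.argmax(st[1:,4])
    print(n,'base',cv2.minAreaRect((P[l==j][:,:2]*1000).astype(np.float32)))
    Q=P.reshape(-1,3);Q=Q[(Q[:,2]>.15)&(Q[:,2]<.26)]
    # height map 4mm cells
    xs=np.arange(.555,.69,.005);ys=np.arange(.07,.145,.005)
    print('y:',(ys*1000).astype(int))
    for x in xs:
        r=[]
        for y in ys:
            q=Q[(abs(Q[:,0]-x)<.0025)&(abs(Q[:,1]-y)<.0025),2]
            r.append('%4d'%(1000*q.max()) if len(q) else '   .')
        print(int(round(x*1000)),' '.join(r))
E
```

```text
top base ((671.8822631835938, 96.55656433105469), (119.60592651367188, 129.74148559570312), 82.44453430175781)
y: [ 70  75  80  85  90  95 100 105 110 115 120 125 130 135 140]
555    .    .    .    .    .    .    .    .    .    .    .    .    .    .    .
560    .    .    .    .    .    .    .    .    .    .    .    .    .    .    .
565    .    .    .    .    .    .    .    .    .    .    .    .    .    .    .
570    .    .    .    .    .    .    .    .    .    .    .    .    .    .    .
575    .    .    .    .    .    .    .    .    .    .    .    .    .    .    .
580    .    .    .    .    .    .  207  208  209  208    .    .    .    .    .
585    .    .    .    .    .    .  219  219  221  219    .    .    .    .    .
590    .    .    .    .    .    .  209  216  217  218    .    .    .    .    .
595    .    .    .    .    .    .  198  198  199  197    .    .    .    .    .
600    .    .    .  205  204  217  216  219  218  213    .    .    .    .    .
605    .    .    .  206  220  221  221  220  221  219  219  203    .    .    .
610    .    .    .    .  219  220  221  221  220  222  
[... 2818 characters left out ...]
  .    .    .    .  190  189  188    .    .    .    .    .    .    .
650    .    .    .  192    .  192  190  188    .    .    .    .    .    .    .
655    .    .  191  193  196  195  192  192  194  193    .    .    .    .    .
660    .    .  192  195  196  215  215    .  195  195    .    .    .    .    .
665    .    .  193  197  215  217  216  214  197  195    .    .  185  186    .
670    .    .  194  196  216  217  217  215  196  194  184  182  190  190    .
675    .    .  194  196  214  219  216  196  197  185  185  184  191  192    .
680    .    .  194  195  195  195  196  195  195    .    .  185  190  189    .
685    .    .  191  193  193  195  195  194  194    .    .    .  183  180    .
```

```bash
python3 - <<'E'
from h import *
np.set_printoptions(precision=3,suppress=True,linewidth=150)
A=np.load('side0.npz');B=np.load('top0.npz')
P=np.vstack([cloud(cam('side'),A['d']).reshape(-1,3),cloud(cam('top'),B['d']).reshape(-1,3)])
hsv=np.vstack([cv2.cvtColor(D['im'],cv2.COLOR_BGR2HSV).reshape(-1,3) for D in(A,B)])
pu=(hsv[:,0]>130)&(hsv[:,0]<160)&(hsv[:,1]>120)&(P[:,2]>0)
Q=P[pu];print('purple',len(Q),np.percentile(Q,[2,50,98],axis=0))
xs=np.arange(.24,.66,.02);ys=np.arange(.0,.62,.02)
P=P[(P[:,2]<.36)]
H=np.zeros((len(xs),len(ys)),int)
i=np.round((P[:,0]-.24)/.02).astype(int);j=np.round(P[:,1]/.02).astype(int);ok=(i>=0)&(i<len(xs))&(j>=0)&(j<len(ys))
np.maximum.at(H,(i[ok],j[ok]),(P[ok,2]*1000).astype(int))
print('      ',' '.join('%3d'%(y*1000) for y in ys))
for x,r in zip(xs,H):print('%5d '%(x*1000),' '.join('%3d'%v if v>8 else '  .' for v in r))
E
```

```text
purple 884 [[0.542 0.233 0.   ]
 [0.568 0.253 0.142]
 [0.589 0.289 0.207]]
         0  20  40  60  80 100 120 140 160 180 200 220 240 260 280 300 320 340 360 380 400 420 440 460 480 500 520 540 560 580 600
  240    .   .   .   .   .   .   .   .   .   .   .   .   .   .   .   .   .   .   .   .   .   .   .   .   .   . 331 359 345 320   .
  260    .   .   .   .   .   .   .   .   .   .   .   .   .   .   .   .   .   .   .   .   .   .   .   .   .   .   . 359 339 330 327
  280    .   .   .   .   .   .   .   .   .   .   .   .   .   .   .   .   .   .   .   .   .   .   .   .   .   .   .   .   .   .   .
  300    .   .   .   .   .   .   .   .   .   .   .   .   .   .   .   .   .   .   .   .   .  10   .   .   .   .   .   .  14  20  22
  320    .   .   .   .   .   .   .   .   .   .   .   .   .   .   .   .   .   .   .   .   .  12   9  10   .   .  20  20  21  20  20
  340    .   .   .   .   .   .   .   .   .   .   .   .   .   .   .   .   .   .   .   .   .   .  10  10  10   .  20  21  22  21  21
  360    .   .   .   .   .   .   .   .   .   .   .   .   .   .   .   .   .   .   .   .   .   .   .   .  10  
[... 1156 characters left out ...]
9 289 289 226   .   .   .   .   .   .   .   .
  560    .   .   .   .   .   .   .   .   .   .   .   . 208 208 207   .   .   .   .   .   . 203 201   .   .   .   .   .   .   .   .
  580    .   .   .   .   . 221 220   .   .   .   .   . 208 207   .   .   .   .   .   .   .   .   .   .   .   .   .   .   .   .  73
  600    .   .  14  16 206 221 222   .   .   .   .   .   .   .   .   .   .   .   .   .   .   .   .   . 100  85   .   .  72  75  75
  620    .   .  14  17 219 222 221  16  18   .   .   .   .   .   .   .   .   .   .   .   .   .   . 128 151 151 118   .  73  76  75
  640    .   .  15  15 192 190  16  18  15   .   .   .   .   .  98 125 124  82   .   .   .   .   . 152 152 151 119   .  73  76  75
```

{"method": "servo_tool", "body": {
  "plan": [
    [[0,0,-0.1027,15.2,-21.6,0,50],[0,0,-0.1027,15.2,-21.6,0,50],[0,0,-0.1027,15.2,-21.6,0,50],[0,0,-0.1027,15.2,-21.6,0,50],[0,0,-0.1027,15.2,-21.6,0,50],[0,0,-0.1027,15.2,-21.6,0,50],[0,0,-0.1027,15.2,-21.6,0,50]]
  ],
  "squeeze": 60
}}

```text
time: 0.73
eef_pos: [0.3472, 0.4245, 0.4045]
orientation: [[0.437, -0.0, 0.899], [-0.899, -0.0, 0.437], [0.0, -1.0, -0.0]]
wrist_force: [0.8, 0.9, 0.0]
grip_width: 0.0423
```

{"method": "servo_tool", "body": {
  "plan": [
    [[0,0,-0.1027,15.2,-21.6,0,50],[0,0,-0.1027,15.2,-21.6,0,50],[0,0,-0.1027,15.2,-21.6,0,50],[0,0,-0.1027,15.2,-21.6,0,50],[0,0,-0.1027,15.2,-21.6,0,50],[0,0,-0.1027,15.2,-21.6,0,50],[0,0,-0.1027,15.2,-21.6,0,50],[0,0,0,0,0,0,50]]
  ]
}}

```text
time: 1.4
eef_pos: [0.4549, 0.2717, 0.4046]
orientation: [[-0.267, 0.001, 0.964], [-0.964, -0.001, -0.267], [0.001, -1.0, 0.001]]
wrist_force: [0.4, 0.1, -0.0]
grip_width: 0.0429
```

```bash
python3 - <<'E'
from h import *
np.set_printoptions(precision=4,suppress=True)
s=ctrl.sense(); print(s['time'],s['eef_pos'],s['orientation'],s['grip_width'],s['wrist_force'])
c=cam('wrist',s);im,d=ctrl.get_image('wrist');cv2.imwrite('pics/w1.png',im);C=cloud(c,d)
for lo,hi in [(.2,.222),(.031,.042)]:
    m=((C[...,2]>lo)&(C[...,2]<hi)&(abs(C[...,0]-.4535)<.07)&(abs(C[...,1]-.274)<.07)).astype(np.uint8)
    if m.sum()>9: print(lo,m.sum(),cv2.minAreaRect((C[m>0][:,:2]*1000).astype(np.float32)))
E
```

```text
1.4 [0.4549 0.2717 0.4046] [[-0.2666  0.0007  0.9638]
 [-0.9638 -0.0013 -0.2666]
 [ 0.0011 -1.      0.001 ]] 0.0429227840108782 [ 0.3796  0.1148 -0.0233]
0.2 1612 ((452.6230163574219, 273.0989074707031), (41.48094940185547, 9.725918769836426), 74.56470489501953)
0.031 3802 ((452.8172607421875, 272.9568786621094), (99.96458435058594, 50.12236404418945), 74.78263092041016)
```

View pics/w1.png

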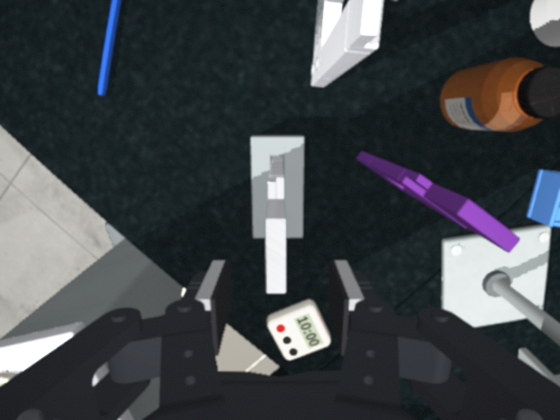

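The wrist view shows the plate's top edge between the fingers, at about (277,220). I descend, close and lift.

{"method": "servo_tool", "body": {
  "plan": [
    [[0,0,0,0,-0.5,-15,50],[0,0,0,0,0,-20,50],[0,0,0,0,0,-15,50],[0,0,0,0,0,-5,50],[0,0,0,0,0,0,5],[0,0,0,0,0,0,5],[0,0,0,0,0,0,5],[0,0,0,0,0,0,5]]
  ]
}}

```text
time: 2.12
eef_pos: [0.4534, 0.2744, 0.3506]
orientation: [[-0.258, 0.001, 0.966], [-0.966, 0.001, -0.258], [-0.001, -1.0, 0.001]]
wrist_force: [0.3, -0.0, 3.0]
grip_width: 0.0092
```

{"method": "servo_tool", "body": {
  "plan": [
    [[0,0,0,0,0,0,0],[0,0,0,0,0,8,0],[0,0,0,0,0,15,0],[0,0,0,0,0,20,0],[0,0,0,0,0,20,0],[0,0,0,0,0,20,0],[0,0,0,0,0,17,0],[0,0,0,0,0,0,0]]
  ]
}}

```text
time: 2.78
eef_pos: [0.4538, 0.2743, 0.4537]
orientation: [[-0.259, 0.005, 0.966], [-0.966, 0.003, -0.259], [-0.004, -1.0, 0.004]]
wrist_force: [0.0, -0.7, -2.8]
grip_width: 0.0096
```

```bash
python3 - <<'E'
from h import *
np.set_printoptions(precision=4,suppress=True)
s=ctrl.sense(); print(s['time'],s['eef_pos'],s['orientation'],s['grip_width'],s['wrist_force'])
for n in('side','top'):
    im,d=ctrl.get_image(n);C=cloud(cam(n),d)
    cv2.imwrite(f'pics/{n}1.png',im)
    m=((abs(C[...,2]-.306)<.008)&(abs(C[...,0]-.4535)<.05)&(abs(C[...,1]-.274)<.05))
    uv=proj(cam(n),[[.4535,.274,.1],[.4535,.274,.31]]);print(n,uv)
    if n=='side':
        u,v=uv.mean(0).astype(int);cv2.imwrite('pics/s1c.png',cv2.resize(im[v-55:v+55,u-50:u+50],None,fx=5,fy=5,interpolation=cv2.INTER_CUBIC))
E
```

```text
2.7833 [0.4538 0.2743 0.4537] [[-0.2589  0.005   0.9659]
 [-0.9659  0.003  -0.2589]
 [-0.0042 -1.      0.0041]] 0.009587997571810258 [ 0.0417 -0.6913 -2.7597]
side [[298.6009 156.8946]
 [302.5097 100.3646]]
top [[235.5366 265.6702]
 [216.8432 269.8866]]
```

View pics/s1c.png

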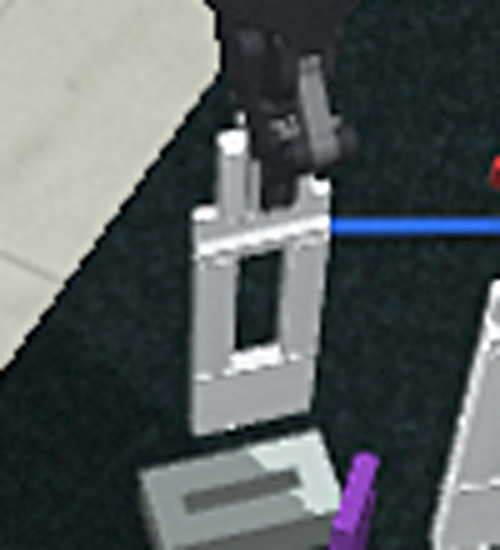

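```bash
cat > plate.py <<'E'
from h import *
np.set_printoptions(precision=2,suppress=True)
def plate(n,yaw,save=None):
    s=ctrl.sense();p=np.array(s['eef_pos']);im,d=ctrl.get_image(n)
    if save: cv2.imwrite(save,im)
    Q=cloud(cam(n),d).reshape(-1,3)-p
    ex=np.array([np.cos(yaw),np.sin(yaw),0]);ey=np.array([-ex[1],ex[0],0])
    q=np.c_[Q@ex,Q@ey,Q[:,2]]*1000   # plate axes, mm, relative to TCP
    b=q[(abs(q[:,0])<12)&(abs(q[:,1])<45)&(q[:,2]<-190)&(q[:,2]>-370)]
    print(n,s['time'],'TCP',p*1000,'N',len(b),'z',np.percentile(b[:,2],[1,99]))
    for lo in range(-360,-180,20):
        k=b[(b[:,2]>=lo)&(b[:,2]<lo+20)]
        if len(k)>5: print(lo,len(k),'x',np.median(k[:,0]),'y',np.percentile(k[:,1],[2,98]),'mid',np.percentile(k[:,1],[2,98]).mean())
E
python3 - <<'E'
from plate import *
plate('side',-.262); plate('top',-.262)
E
```

```text
side 2.8833 TCP [453.09 273.89 450.07] N 866 z [-343.06 -192.29]
-360 25 x 6.194862892421824 y [-28.04  27.64] mid -0.20300690141059086
-340 104 x 6.286226321281676 y [-29.3   29.49] mid 0.0978366006246496
-320 109 x 6.39691290361858 y [-29.63  28.33] mid -0.6496806700056155
-300 120 x 5.973583861973454 y [-29.41  28.85] mid -0.2768303169453947
-280 79 x 5.913869794635212 y [-29.34  28.34] mid -0.5008471943543871
-260 92 x 5.995017659974417 y [-29.51  28.93] mid -0.2871048841301054
-240 96 x 6.16150293031409 y [-29.34  30.14] mid 0.401805094589875
-220 163 x 5.508833215088812 y [-29.35  28.1 ] mid -0.6228152289054183
-200 78 x 1.2701003295987618 y [-29.77  28.63] mid -0.5712192015463788
top 2.9333 TCP [452.85 273.79 449.07] N 155 z [-340.98 -195.41]
-340 19 x 4.263010744381796 y [-30.69  11.01] mid -9.838661173712602
-320 18 x 4.245259579057305 y [-30.69   9.99] mid -10.345951896146444
-300 33 x 2.5064784122632893 y [-30.41   6.69] mid -11.860429086685693
-280 13 x 4.207428714649388 y [-30.63 -13.94] mid -22.282374917132074
-260 12 x 3.815437230880993 y [-30.5  -17.88] mid -24.191092096928145
-240 16 x 4.114616467545041 y [-30.5  -13.74] mid -22.123429666195765
-220 23 x 1.8984116756205134 y [-30.45 -14.75] mid -22.59902155163477
-200 18 x 2.777558341771367 y [-30.42 -11.81] mid -21.11493305371684
```

```bash
python3 - <<'E'
from h import *
np.set_printoptions(precision=1,suppress=True,linewidth=160)
for n in('top','side'):
    for yaw in (-.133,):
        D=np.load(n+'0.npz');Q=cloud(cam(n),D['d']).reshape(-1,3)*1000
        ex=np.array([np.cos(yaw),np.sin(yaw),0]);ey=np.array([-ex[1],ex[0],0])
        Q=Q[(Q[:,2]>150)&(Q[:,2]<240)]-[598.5,107,0]
        q=np.c_[Q@ex,Q@ey,Q[:,2]]
        h=q[(q[:,2]>214)&(q[:,0]>-1)&(q[:,0]<35)&(abs(q[:,1])<25)]
        print(n,'housing',cv2.minAreaRect(((h@np.c_[ex,ey,[0,0,1]].T)[:,:2]).astype(np.float32)),'x',np.percentile(h[:,0],[1,99]),'y',np.percentile(h[:,1],[1,99]))
        p=q[(q[:,2]>212)&(q[:,0]>50)];print(' post x',np.percentile(p[:,0],[1,99]),'y',np.percentile(p[:,1],[1,99]))
        t=q[(q[:,0]<0)];print(' tip y',np.percentile(t[:,1],[2,98]),'zmax',np.percentile(t[:,2],98),'x top',np.percentile(t[t[:,2]>215][:,0],[2,98]))
        a=q[(abs(q[:,1])<6)&(q[:,0]<12)]
        o=a[np.argsort(a[:,0])];print(o[::max(1,len(o)//30)][:,[0,2]].T)
E
```

```text
top housing ((14.128277778625488, -2.704235076904297), (29.509374618530273, 22.969451904296875), 79.90496063232422) x [ 3.2 25.5] y [-15.2  13.7]
 post x [ 53.9 433.1] y [-443.2  565.4]
 tip y [-505.   644.1] zmax 232.50944043328914 x top [-308.9  -12.3]
[[-18.4 -18.1 -18.  -17.8 -16.8 -16.2 -15.7 -15.4 -14.5 -13.9 -13.2 -12.3 -11.2 -10.2  -9.4  -7.7  -6.1  -4.1  -3.2  -2.5  -1.2  -0.6   0.7   1.5   2.1   2.5
    2.8   3.1   3.3   4.2   4.9   5.6   6.2   6.9   7.5   8.7   9.6  11.   11.4]
 [209.4 205.4 195.6 208.4 208.5 218.3 207.4 215.8 219.6 218.2 219.7 217.  219.  217.  216.6 211.9 205.2 196.5 197.5 197.4 195.6 197.4 197.4 197.8 199.3 213.2
  210.1 199.  198.8 217.5 220.6 219.2 221.1 219.7 217.7 218.9 218.8 217.8 218.4]]
side housing ((15.834372520446777, -2.6870460510253906), (30.304027557373047, 23.0918025970459), 81.65592956542969) x [ 4.8 27.5] y [-15.2  13.2]
 post x [ 58.  427.5] y [-443.8  562.3]
 tip y [-512.1  831.1] zmax 235.8703331708909 x top [-553.7   -9.1]
[[-15.8 -13.9 -12.  -11.6 -11.1 -10.1  -9.3  -9.2  -8.9  -8.4  -8.3  -7.9  -7.7  -7.4  -6.5  -5.7  -5.6  -5.5  -5.4  -5.3  -5.1  -4.9  -4.8  -4.2  -4.1   4.6
    5.1   7.    8.2   9.7   9.9  10.9  11.4  11.9]
 [215.6 217.4 220.4 219.6 217.2 221.6 218.3 216.8 213.4 217.4 211.2 206.2 215.5 212.  210.6 210.6 209.7 198.6 201.8 209.7 201.3 204.6 201.4 208.  198.  216.
  215.5 217.5 218.5 219.5 219.4 219.9 218.5 220.4]]
```

```bash
python3 - <<'E'
from h import *
np.set_printoptions(precision=1,suppress=True,linewidth=160)
yaw=-.133
ex=np.array([np.cos(yaw),np.sin(yaw),0]);ey=np.array([-ex[1],ex[0],0])
for n in('top','side'):
        D=np.load(n+'0.npz');Q=cloud(cam(n),D['d']).reshape(-1,3)*1000
        Q=Q[(Q[:,2]>150)&(Q[:,2]<240)]-[598.5,107,0]
        q=np.c_[Q@ex,Q@ey,Q[:,2]];q=q[(abs(q[:,1])<40)&(abs(q[:,0]-30)<60)]
        g=lambda m,i:np.percentile(q[m][:,i],[3,97]) if m.sum()>3 else None
        X,Y,Z=q.T
        print(n,'post',g((Z>212)&(X>50),0),g((Z>212)&(X>50),1),'z',np.median(Z[(Z>212)&(X>50)]))
        print(' bp',np.sort(X[(abs(abs(Y)-19)<2.5)&(Z>190)&(Z<212)&(X<20)&(X>-5)]),'y',g((Z>195)&(Z<208)&(X>0)&(X<14),1))
        print(' tip y',g(X<-8,1),'x',g((X<-5)&(Z>216),0),'arm y',g((X>30)&(X<45),1), 'housing z',np.median(Z[(X>10)&(X<22)&(abs(Y)<12)]))
        r=(Z>208)&(X>0)&(X<10)
        for y in range(-14,15,4):
            k=r&(abs(Y-y)<2); print('  ',y,np.round(np.sort(X[k])[:4],1),np.round(Z[k][np.argsort(X[k])[:4]],0))
E
```

```text
top post [62.7 75.8] [-7.8  5.7] z 215.95566853344428
 bp [ 5.7  5.7  5.7  5.8  5.8  5.9  6.   6.1  6.1  6.1  7.   7.   7.2  7.6  8.1  8.3  9.2  9.3  9.3  9.8  9.9 10.4 11.  11.5 11.6] y [-21.6  20.8]
 tip y [-7.5  5.9] x [-16.2  -9.5] arm y [-7.5  6. ] housing z 219.69811292364193
   -14 [5.9 6.5 7.3 8.8] [214. 222. 218. 219.]
   -10 [3.5 4.8 6.  6.6] [214. 218. 212. 218.]
   -6 [2.6 2.9 3.1 4.7] [217. 214. 215. 216.]
   -2 [2.5 2.6 3.5 4.2] [213. 214. 219. 218.]
   2 [2.2 2.8 3.3 3.5] [212. 210. 219. 216.]
   6 [1.6 1.9 3.3 3.5] [213. 212. 216. 213.]
   10 [3.9 5.9 6.  7.8] [209. 219. 220. 220.]
   14 [7.  7.6 9.2] [211. 219. 221.]
side post [64.7 78. ] [-7.4  5.3] z 215.5823979730638
 bp [ 6.6  7.2  7.9  8.6  8.7  9.   9.7 10.6 11.  11.4 11.8 12.1 12.3 12.3 12.8 12.9 13.  13.  13.  13.3 13.7 14.2] y [-22.3  20. ]
 tip y [-7.6  5.3] x [-14.2  -8.2] arm y [-7.5  5.6] housing z 218.7969670002792
   -14 [8.3] [218.]
   -10 [6.5 8.4 9.9] [217. 220. 220.]
   -6 [4.8 6.2 7.  9.4] [216. 217. 218. 220.]
   -2 [4.8 8.2 9.8] [215. 219. 220.]
   2 [4.6 6.2 7.7 9.4] [216. 217. 218. 221.]
   6 [5.1 6.3 9.7] [216. 216. 220.]
   10 [8.2 8.5] [219. 218.]
   14 [8.9 9.5] [215. 218.]
```

Stand yaw comes out at about -0.133, hook middle at about (598.1, 106.3) mm and saddle floor at about 198.3 mm. I move to 60 mm in front of the hook.

{"method": "servo_tool", "body": {
  "plan": [
    [[0,0,0.01,7,-13,-1,0],[0,0,0.022,15,-28,-1,0],[0,0,0.022,15,-28,-1,0],[0,0,0.022,15,-28,-1,0],[0,0,0.022,15,-28,-1,0],[0,0,0.021,12,-22,-1,0],[0,0,0.01,6.6,-12.3,0,0],[0,0,0,0,0,0,0]]
  ]
}}

```text
time: 3.65
eef_pos: [0.5396, 0.1123, 0.442]
orientation: [[-0.134, -0.002, 0.991], [-0.991, -0.001, -0.134], [0.002, -1.0, -0.002]]
wrist_force: [-0.6, -0.9, -1.9]
grip_width: 0.0091
```

```bash
python3 - <<'E'
from plate import *
s=ctrl.sense();print(s['wrist_force'],s['ft_torque'],s['orientation'])
plate('side',-.133,'pics/s2.png')
im,d=ctrl.get_image('wrist');cv2.imwrite('pics/w2.png',im)
a=cv2.imread('pics/s2.png')[120:280,200:360];cv2.imwrite('pics/m2.png',np.hstack([cv2.resize(a,(420,420),interpolation=cv2.INTER_CUBIC),cv2.resize(im,(380,285)).copy() if 0 else im[:, 90:470]]))
E
```

```text
[-0.61 -0.85 -1.89] [0.08 0.05 0.01] [[-0.13 -0.    0.99]
 [-0.99 -0.   -0.13]
 [ 0.   -1.   -0.  ]]
side 3.65 TCP [539.58 112.32 442.04] N 704 z [-342.24 -194.28]
-360 16 x 5.105785961722456 y [-28.84  27.46] mid -0.6898369660462986
-340 62 x 5.342082975895601 y [-30.22  28.82] mid -0.7014240654989585
-320 86 x 5.368908185574041 y [-30.2   28.94] mid -0.6300401685513162
-300 112 x 4.813845367076016 y [-29.94  27.08] mid -1.430393253879247
-280 72 x 5.250793190747649 y [-30.18  27.85] mid -1.1610320913860601
-260 75 x 5.311670070463375 y [-30.14  28.56] mid -0.7882204925935117
-240 88 x 5.323048202891955 y [-30.06  29.14] mid -0.4597378581543907
-220 146 x 4.853040045845449 y [-29.92  27.68] mid -1.1203750407477369
-200 47 x 0.8849959300935318 y [-29.57  24.92] mid -2.3233664205628024
```

View pics/m2.png

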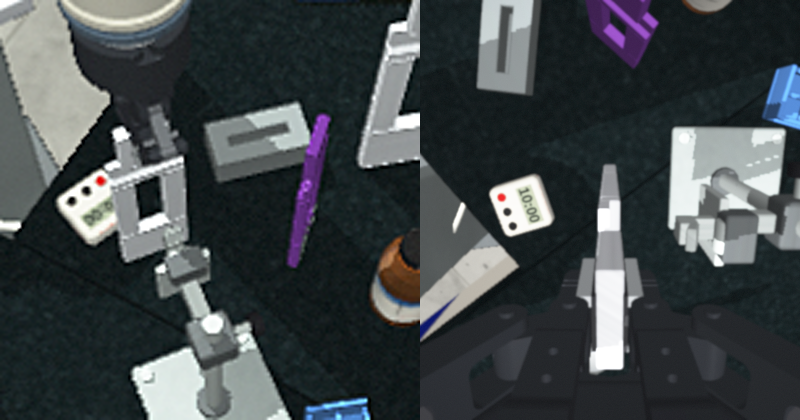

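The plate hangs vertical and centred under the tool, in front of the hook, clear of everything. I slide it over the tip.

{"method": "servo_tool", "body": {
  "plan": [
    [[0,0,0,10,-1.3,0,0],[0,0,0,15,-2,0,0],[0,0,0,15,-2,0,0],[0,0,0,11,-1.5,0,0],[0,0,0,6,-0.8,0,0],[0,0,0,2,-0.3,0,0],[0,0,0,0,0,0,0]]
  ]
}}

```text
time: 4.33
eef_pos: [0.5979, 0.1071, 0.4433]
orientation: [[-0.132, -0.001, 0.991], [-0.991, -0.0, -0.132], [0.0, -1.0, -0.001]]
wrist_force: [0.2, 0.1, -1.4]
grip_width: 0.0095
```

```bash
python3 - <<'E'
from plate import *
s=ctrl.sense();print(s['eef_pos']*1000,s['wrist_force'],s['ft_torque'],s['orientation'])
plate('side',-.133,'pics/s3.png')
for n in('side','top'):
    im,d=ctrl.get_image(n);cv2.imwrite(f'pics/{n}3.png',im)
a=cv2.imread('pics/side3.png')[140:280,220:340];b=cv2.imread('pics/top3.png')[120:260,240:360]
cv2.imwrite('pics/m3.png',np.hstack([cv2.resize(x,(390,455),interpolation=cv2.INTER_CUBIC) for x in(a,b)]))
E
```

```text
[597.89 107.11 443.28] [ 0.21  0.11 -1.37] [-0.    0.01 -0.01] [[-0.13 -0.    0.99]
 [-0.99 -0.   -0.13]
 [ 0.   -1.   -0.  ]]
side 4.3333 TCP [597.89 107.11 443.28] N 484 z [-342.6  -194.52]
-360 15 x 5.440078896164524 y [-29.85  28.11] mid -0.8700507365193939
-340 61 x 5.764093956172749 y [-29.73  29.4 ] mid -0.16328465473216447
-320 51 x 5.692253895800866 y [-29.87  29.64] mid -0.11343513007783557
-300 29 x 5.639132796360908 y [-30.1   29.43] mid -0.332848489452946
-280 30 x 5.598537288113221 y [-29.96  29.7 ] mid -0.1315845308452328
-260 54 x 5.192829797174493 y [-30.04  29.59] mid -0.226615293935982
-240 129 x 5.718840635084905 y [-29.73  29.74] mid 0.005113042119061717
-220 85 x 5.28349552305217 y [-29.96  23.4 ] mid -3.2780093673936026
-200 30 x 1.2801545995070645 y [-28.56  -1.01] mid -14.780456965077615
```

View pics/m3.png

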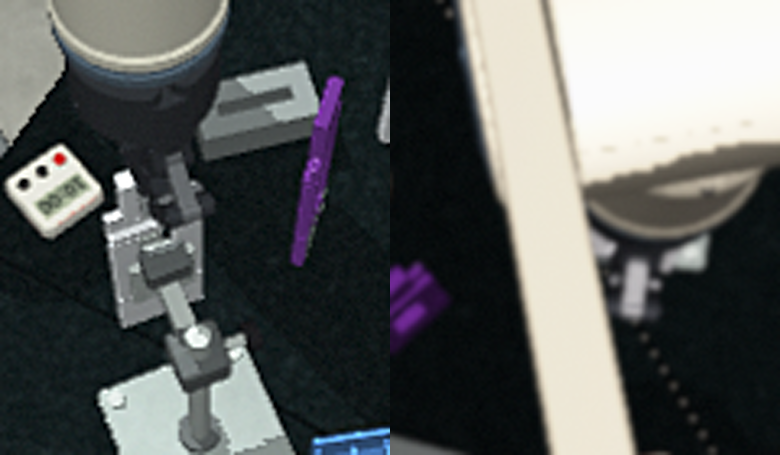

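{"method": "servo_tool", "body": {
  "plan": [
    [[0,0,0,0,-0.5,-4,0],[0,0,0,0,0,-4,0],[0,0,0,0,0,-4,0],[0,0,0,0,0,-2,0],[0,0,0,0,0,0,0]]
  ]
}}

```text
time: 4.9
eef_pos: [0.5975, 0.1063, 0.4289]
orientation: [[-0.132, -0.001, 0.991], [-0.991, -0.0, -0.132], [0.0, -1.0, -0.001]]
wrist_force: [0.3, 0.2, -2.6]
grip_width: 0.0093
```

{"method": "servo_tool", "body": {
  "plan": [
    [[0,0,0,0,0,-1.5,0],[0,0,0,0,0,-1.5,0],[0,0,0,0,0,0,0]]
  ]
}}

```text
time: 5.15
eef_pos: [0.5978, 0.1063, 0.4264]
orientation: [[-0.132, -0.0, 0.991], [-0.991, -0.0, -0.132], [0.0, -1.0, -0.0]]
wrist_force: [-0.8, 0.6, -1.1]
grip_width: 0.0092
```

{"method": "servo_tool", "body": {
  "plan": [
    [[0,0,0,0,0,-1.5,0],[0,0,0,0,0,0,0]]
  ]
}}

```text
time: 5.32
eef_pos: [0.5976, 0.1063, 0.425]
orientation: [[-0.132, -0.001, 0.991], [-0.991, 0.0, -0.132], [0.0, -1.0, -0.001]]
wrist_force: [-1.4, 0.6, -1.0]
grip_width: 0.0093
```

{"method": "servo_tool", "body": {
  "plan": [
    [[0,0,0,0,0,-1.5,0],[0,0,0,0,0,0,0]]
  ]
}}

```text
time: 5.48
eef_pos: [0.5973, 0.1064, 0.4234]
orientation: [[-0.132, -0.002, 0.991], [-0.991, 0.0, -0.132], [0.0, -1.0, -0.002]]
wrist_force: [-4.8, 0.9, -0.5]
grip_width: 0.0094
```

{"method": "servo_tool", "body": {
  "plan": [
    [[0,0,0,0,0,-1.5,0],[0,0,0,0,0,0,0]]
  ]
}}

```text
time: 5.65
eef_pos: [0.5973, 0.1064, 0.4217]
orientation: [[-0.132, -0.002, 0.991], [-0.991, 0.0, -0.132], [0.0, -1.0, -0.002]]
wrist_force: [-4.4, 1.3, -0.8]
grip_width: 0.0091
```

{"method": "servo_tool", "body": {
  "plan": [
    [[0,0,0,0,0,-1.5,0],[0,0,0,0,0,0,0]]
  ]
}}

```text
time: 5.82
eef_pos: [0.5975, 0.1064, 0.4201]
orientation: [[-0.132, -0.001, 0.991], [-0.991, -0.0, -0.132], [0.0, -1.0, -0.001]]
wrist_force: [-4.3, 1.5, -1.4]
grip_width: 0.0092
```

{"method": "servo_tool", "body": {
  "plan": [
    [[0,0,0,0,0,-1.5,0],[0,0,0,0,0,-1.5,0],[0,0,0,0,0,0,0]]
  ]
}}

```text
time: 6.07
eef_pos: [0.5976, 0.1063, 0.4171]
orientation: [[-0.132, -0.001, 0.991], [-0.991, -0.0, -0.132], [0.0, -1.0, -0.001]]
wrist_force: [-4.6, 1.7, -3.0]
grip_width: 0.0093
```

{"method": "servo_tool", "body": {
  "plan": [
    [[0,0,0,0,0,-1.5,0],[0,0,0,0,0,-1,0],[0,0,0,0,0,0,0]]
  ]
}}

```text
time: 6.32
eef_pos: [0.5978, 0.1063, 0.4148]
orientation: [[-0.132, -0.0, 0.991], [-0.991, -0.0, -0.132], [0.0, -1.0, -0.0]]
wrist_force: [-3.7, 1.1, -2.3]
grip_width: 0.0093
```

{"method": "servo_tool", "body": {
  "plan": [
    [[0,0,0,0,0,-1.5,0],[0,0,0,0,0,-1,0],[0,0,0,0,0,0,0]]
  ]
}}

```text
time: 6.57
eef_pos: [0.5977, 0.1063, 0.4124]
orientation: [[-0.132, -0.0, 0.991], [-0.991, -0.0, -0.132], [0.0, -1.0, -0.0]]
wrist_force: [-5.1, 0.8, -2.7]
grip_width: 0.0091
```

{"method": "servo_tool", "body": {
  "plan": [
    [[0,0,0,0,0,-1,0],[0,0,0,0,0,-1,0],[0,0,0,0,0,0,0]]
  ]
}}

```text
time: 6.82
eef_pos: [0.5977, 0.1063, 0.4104]
orientation: [[-0.132, -0.0, 0.991], [-0.991, -0.0, -0.132], [0.0, -1.0, -0.0]]
wrist_force: [-3.6, 0.5, -3.7]
grip_width: 0.0093
```

{"method": "servo_tool", "body": {
  "plan": [
    [[0,0,0,0,0,-1,0],[0,0,0,0,0,-0.5,0],[0,0,0,0,0,0,0]]
  ]
}}

```text
time: 7.07
eef_pos: [0.5977, 0.1063, 0.4089]
orientation: [[-0.132, -0.0, 0.991], [-0.991, -0.0, -0.132], [0.0, -1.0, -0.0]]
wrist_force: [-4.5, 1.3, -3.7]
grip_width: 0.0093
```

{"method": "servo_tool", "body": {
  "plan": [
    [[0,0,0,0,0,-0.8,0],[0,0,0,0,0,0,0]]
  ]
}}

```text
time: 7.23
eef_pos: [0.5978, 0.1063, 0.4081]
orientation: [[-0.132, -0.0, 0.991], [-0.991, -0.0, -0.132], [0.0, -1.0, -0.0]]
wrist_force: [-4.2, -0.2, -4.2]
grip_width: 0.009
```

{"method": "servo_tool", "body": {
  "plan": [
    [[0,0,0,0,0,-0.8,0],[0,0,0,0,0,0,0]]
  ]
}}

```text
time: 7.4
eef_pos: [0.5977, 0.1063, 0.4073]
orientation: [[-0.132, -0.0, 0.991], [-0.991, -0.0, -0.132], [0.0, -1.0, -0.0]]
wrist_force: [-3.7, 0.8, -5.7]
grip_width: 0.0094
```

{"method": "servo_tool", "body": {
  "plan": [
    [[0,0,0,0,0,-0.8,0],[0,0,0,0,0,0,0]]
  ]
}}

```text
time: 7.57
eef_pos: [0.5978, 0.1063, 0.4068]
orientation: [[-0.132, 0.0, 0.991], [-0.991, -0.0, -0.132], [0.0, -1.0, 0.0]]
wrist_force: [-4.5, 0.5, -3.5]
grip_width: 0.0095
```

{"method": "servo_tool", "body": {
  "plan": [
    [[0,0,0,0,0,-0.6,0],[0,0,0,0,0,0,0]]
  ]
}}

```text
time: 7.73
eef_pos: [0.5978, 0.1063, 0.4068]
orientation: [[-0.132, 0.0, 0.991], [-0.991, 0.0, -0.132], [-0.0, -1.0, 0.0]]
wrist_force: [-6.0, -0.3, 1.0]
grip_width: 0.0093
```

{"method": "servo_tool", "body": {
  "plan": [
    [[0,0,0,0,0,-0.6,0],[0,0,0,0,0,0,0]]
  ]
}}

```text
time: 7.9
eef_pos: [0.5978, 0.1063, 0.4068]
orientation: [[-0.132, 0.001, 0.991], [-0.991, 0.0, -0.132], [-0.0, -1.0, 0.001]]
wrist_force: [-8.3, -0.4, 6.3]
grip_width: 0.0094
```

{"method": "servo_tool", "body": {
  "plan": [
    [[0,0,0,0,0,-0.6,0],[0,0,0,0,0,0,0]]
  ]
}}

```text
time: 8.07
eef_pos: [0.5978, 0.1063, 0.4067]
orientation: [[-0.132, 0.001, 0.991], [-0.991, 0.0, -0.132], [-0.0, -1.0, 0.001]]
wrist_force: [-8.5, -0.4, 10.3]
grip_width: 0.0093
```

Contact is rigid at TCP z 406.8 mm. That matches the floor found by sight, and the roller's downward pull was felt over the last 4 mm. The push is about 12 N. I release.

{"method": "servo_tool", "body": {
  "plan": [
    [[0,0,0,0,0,0.5,35],[0,0,0,0,0,0,35],[0,0,0,0,0,0,35],[0,0,0,0,0,0,35]]
  ]
}}

```text
time: 8.4
eef_pos: [0.5983, 0.1063, 0.4058]
orientation: [[-0.132, 0.002, 0.991], [-0.991, 0.0, -0.132], [-0.0, -1.0, 0.002]]
wrist_force: [-0.9, -0.6, -0.4]
grip_width: 0.0299
```

```bash
python3 - <<'E'
from plate import *
s=ctrl.sense();print(s['eef_pos']*1000,s['wrist_force'],s['grip_width'])
plate('side',-.133)
E
```

```text
[598.28 106.3  405.82] [-0.93 -0.65 -0.35] 0.029883244346807572
side 8.4 TCP [598.28 106.3  405.82] N 356 z [-343.35 -192.23]
-360 9 x 5.13094184322354 y [-27.67  21.8 ] mid -2.935521415017835
-340 54 x 5.376393943723408 y [-30.03  27.51] mid -1.2593854968962006
-320 56 x 5.455208591874737 y [-29.99  27.8 ] mid -1.097089789408619
-300 67 x 4.974923461546325 y [-29.99  27.48] mid -1.2539189406122642
-280 37 x 5.1437172687260215 y [-29.98  27.95] mid -1.010442215897692
-260 27 x 5.424229879706913 y [-29.83  27.7 ] mid -1.0640403780078085
-240 27 x 5.372095933943288 y [-29.9   27.89] mid -1.003549594225385
-220 39 x 4.873772834776954 y [-29.91 -13.46] mid -21.682450288166084
-200 40 x 0.8841690977608117 y [-29.66  -6.58] mid -18.12033837513038
```

Released without disturbance. I retreat straight up and back.

{"method": "servo_tool", "body": {
  "plan": [
    [[0,0,0,0,0,8,35],[0,0,0,0,0,20,35],[0,0,0,0,0,30,35],[0,0,0,0,0,30,35],[0,0,0,-20,5,20,35],[0,0,0,-35,5,5,35],[0,0,0,-35,5,0,35],[0,0,0,-35,5,0,35]]
  ]
}}

```text
time: 9.12
eef_pos: [0.4716, 0.1263, 0.5195]
orientation: [[-0.133, 0.002, 0.991], [-0.991, 0.0, -0.133], [-0.001, -1.0, 0.002]]
wrist_force: [0.5, 0.8, 0.8]
grip_width: 0.0298
```

{"method": "servo_tool", "body": {
  "plan": [
    [[0,0,0,-30,5,0,35],[0,0,0,-30,0,0,35],[0,0,0,-20,0,0,35],[0,0,0,0,0,0,35],[0,0,0,0,0,0,35],[0,0,0,0,0,0,35]]
  ]
}}

```text
time: 9.62
eef_pos: [0.3933, 0.1314, 0.5192]
orientation: [[-0.132, 0.002, 0.991], [-0.991, 0.0, -0.132], [-0.001, -1.0, 0.002]]
wrist_force: [0.0, 0.2, 0.6]
grip_width: 0.0302
```

```bash
python3 - <<'E'
from h import *
np.set_printoptions(precision=1,suppress=True)
s=ctrl.sense();print(s['time'],s['eef_pos'],s['wrist_force'],s['grip_width'])
yaw=-.133;ex=np.array([np.cos(yaw),np.sin(yaw),0]);ey=np.array([-ex[1],ex[0],0]);L=[]
for n in('side','top','wrist'):
    c=cam(n,s);im,d=ctrl.get_image(n);Q=cloud(c,d).reshape(-1,3)*1000-[598.1,106.3,0];q=np.c_[Q@ex,Q@ey,Q[:,2]]
    b=q[(abs(q[:,0])<9)&(abs(q[:,1])<21)&(q[:,2]>250)&(q[:,2]<300)];print(n,len(b),'top z',np.percentile(b[:,2],[50,97]) if len(b) else None, np.median(b,axis=0) if len(b) else None)
    u,v=proj(c,[.598,.106,.2])[0].astype(int);print(u,v)
    L.append(im if n=='wrist' else im[max(v-60,0):v+60,max(u-60,0):u+60])
cv2.imwrite('pics/m4.png',np.hstack([cv2.resize(x,(w,265),interpolation=cv2.INTER_CUBIC) for x,w in zip(L,(225,225,350))]))
E
```

```text
9.6167 [0.4 0.1 0.5] [0.  0.2 0.6] 0.03015614953977856
side 170 top z [265.7 268.9] [  3.9  -0.5 265.7]
267 215
top 156 top z [267.3 269.6] [ -2.3   0.3 267.3]
314 191
wrist 721 top z [256.8 266.1] [ -6.7  -4.4 256.8]
514 200
```

View pics/m4.png

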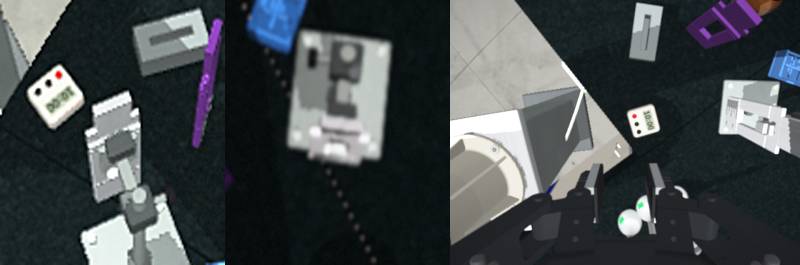

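The plate's top edge is at about 268 mm, so the bar underside is at about 198 mm, which is the saddle floor. The wrist view shows the marked face with its dark lines outward, at about (757,115).

```bash
python3 -c "
from rig import ctrl
print(ctrl.finish_job())"
```

```text
the job is handed in; nothing more can be done
None
```

I lifted the scale plate from its block and hung it by its window on the hook, marked face outward. I then pressed it down past the roller to the saddle floor, let go, moved the arm clear and handed the job in at about 10 s of robot time.

- **Seating:** The last push met rigid contact with the tool (TCP) at 406.8 mm. At that point the wrist read about 10 N, so the push was about 12 N with the plate's weight allowed for, under the 20 N limit. Before contact I felt the roller drawing the plate down over the last 4 mm.
- **After release:** The side and top cameras put the plate's top edge at about 268 mm, so the crossbar sits at about 198 mm. The saddle floor measured 198 to 199 mm, so they agree to about 1 mm. The wrist camera read a lower top edge, 266 mm at most, but it saw mainly the front face, so I did not count it.
- **Marked face:** The first side view showed the groove in the back facing away from the robot. In the final wrist view, faint lines appear to be on the outward face; at that size they are not sharp.
- **Bystanders:** The timer showed undisturbed in the last pictures. I did not re-measure the flask or the amber bottle. The arm stayed clear of both, and no unexpected force appeared during the moves.

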